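Unlock a specimen holder and hold it up to the inspection camera

TASK

Slide the transport lock's black knob all the way to its end stop, away from the specimen holder, then lift the holder out of its cradle by its top tab. Hold it upright in the air squarely before the inspection camera, ring side towards the lens, with the middle of the round window on the lens axis and 80 mm in front of the lens; finish while still holding it there, steady. Do not touch the camera, and leave the dish, the bottle and the slide box alone.

Things in the scene. Friction and masses are not known exactly. Their poses are not given: they have to be found in the camera images.
- cradle: Grey transport cradle, fixed; base 90 (x) x 185 (y) x 12 mm, from y = -57 to +128 mm. Origin: on the bench, under the middle of the slot where the holder stands. Slot along y, 10 mm wide, 80 long, floor at 12 mm, wall tops 42 mm above the bench. A slide lock runs along its +y end. It stands left or right of the robot's centre line, the camera on the other side.
- lock (a joint): Travel of the transport lock along the cradle's +y, m: 0 = fully locked, 0.045 = open, at the end stop. Starts between 0 and 0.012. Sliding friction about 3 N; stays where it is left. Locked, its aluminium tongue (20 mm wide, 8 thick), 2 mm above the holder's shoulder on the +y side of the tab, blocks the holder.
- lock_grip (a point): Centre of the top of the lock's black knob, 150 mm above the bench, moving with the lock; axes parallel to the cradle's. The knob is a block 20 (along cradle x) x 16 (along cradle y) x 38 mm high on an aluminium column 24 x 16 mm; when fully locked its centre is 60 mm from the cradle origin along cradle y.
- holder: Loose aluminium specimen holder, 0.11 to 0.22 kg: upright plate 8 thick (x) x 76 (y) x 90 mm high; on its top middle a tab 8 thick x 30 wide, top 118 mm above the origin. Origin: centre of the lower edge; z up, x normal to the plate. On the +x face a dark ring, 44 mm across, 3 mm proud, round a white window; other face plain. Starts in the slot, axes as the cradle's.
- holder_window (a point): Middle of the round window, on its surface: 58 mm above the holder's lower edge and 7 mm in front (+x) of the plate's mid plane; axes as the holder's.
- holder_eye (a point): Imaginary point 80 mm straight out (+x) from the middle of the window, where the lens should be; axes as the holder's.
- inspcam: Inspection camera on a stand, fixed: white base 110 (x) x 100 (y) x 14 mm, steel post 18 mm thick, 252 mm tall. White barrel 44 mm across and black lens 36 mm across look level along the stand's -x, roughly to the robot's side of the bench. Origin: on the bench, 35 mm in front (-x) of the post.
- cam_head (a joint): Height setting of the camera on its post, in m: lens axis at 0.150 + value above the bench; value 0 to 0.06, stays as found.
- cam_lens (a point): Centre of the lens's front face, 50 mm from the stand's origin along its -x, at the height of the lens axis; axes as the stand's: the camera looks along -x.
- cam_focus (a point): Point in the air on the lens axis, 80 mm in front of the lens (130 mm from the stand's origin along its -x): where the middle of the window must be. Axes as the stand's, so the holder held correctly has the same axes.
- dish: Bystander: round glass culture dish with lid, 92 mm across, 16 mm high, lying near the robot; origin under its centre.
- reagent: Bystander: amber bottle with a blue cap, 50 mm across, 100 mm high, standing beyond the work; origin under its centre.
- slidebox: Bystander: closed blue box 85 x 60 x 32 mm at the right front of the work; origin under its centre.
Mind the look-alikes: they are no part of the job. What is shaped like the cradle but orange is not meant.

How it is judged:
By the outcome, as a careful person would: the job done as asked, in the order asked, and still so for the second after the job is handed in, while the arm keeps its last pose, push and grip.
It also fails if it takes over 58 s, if anything falls off the work surface, if the arm or the gripper's body presses on something with over 40 N, if the wrist force passes 120 N, or if a joint passes its speed limit or range.

ROBOT

A 6-joint arm with a two-finger parallel gripper is mounted at the origin on the work surface. World frame = base frame: x ahead of the robot, y to its left, z up, the work surface at z = 0. Lengths are in mm, angles in rad, forces in N, time in s.
With the tool pointing down it reaches from about 275 to 975 mm from the base axis. Payload 8.4 kg.
Tool frame: the origin (TCP) lies on the centre line of the jaws, within the pads' length; the fingertips stand 22 mm ahead of it and the grasp point (between the pads) lies 3 mm ahead of it (robot.tip_extent is the distance from the TCP to the fingertips, in mm); z points along the fingers, y is the line along which they close (so a half turn about z gives the same grasp; the last joint's range is limited). The gripper opens to 92 mm and grips with 3 to 60 N. Pads are 20 mm wide; open, the fingers measure 128 mm over their backs; the gripper's body (75 mm by 189 mm) begins 69 mm behind the grasp point.
Start: joints at [-1.212, 0.353, 1.633, -0, 1.155, -0.002], TCP at [220.638, -584.762, 236.583] pointing down, gripper open.
Joint ranges: [-2.63, 2.63], [-0.92, 2.1], [0.06, 2.66], [-1.3, 4.44], [0, 2.69], [-3.02, 3.02]. Speed limits (rad/s): [2.22, 2.22, 2.79, 3.14, 3.14, 3.14].

INTERFACE

Orientations are given as a rotation vector (axis times angle).
In Python, from bench import robot gives the robot as it stands.
- The arm moves only by the shell command python3 -m jog 'ROWS' [OPENING] [FORCE]. ROWS is JSON, a list of rows, each an object of numbers: "dx", "dy", "dz": the shift along the tool's x, y, z in units of 200 mm (1.0 is 200 mm); "ax", "ay", "az": the turn, a rotation vector about the tool's x, y, z in units of 0.1 rad (1.0 is 0.1 rad). In form: [{"dx": .., "dy": .., "dz": .., "ax": .., "ay": .., "az": ..}, ...]. A call has 1 to 12 rows; each row shifts and turns the commanded pose from where the row before left it, along the tool's axes as they then stand; what a row does not reach is not made up. A row lasts 1/10 s, in which the tool goes at most 50 mm and 8.59 degrees, less where a joint would pass 70% of its speed; a pose out of reach is approached as far as the arm can. A call with a number of a shift or a turn outside -1 to 1 is refused whole. A call with a gripper value outside its range is refused whole. OPENING is the opening, from -1 (shut) to 1 (fully open), so that 0 is half open, set as the call begins (- or left out, the last holds). The fingers move at their own pace and stop on an object; FORCE is the grip in N (left out, the last holds). Time passes only in rows, so rows that do not move let the fingers close. It gives the time, the measured TCP pose, the force, the opening and the grip force at its end, in the units of the state.
- robot.sense(): the state, without advancing time (a new reading comes with each control period).
- robot.camera(name): name is "scene" or "top" or "wrist"; returns a dict with "pixels" (384x512x3 uint8, red, green, blue), "z_map" (384x512 float32, mm along the optical axis (not along the pixel's ray), 0 where there is no reading), "fx", "fy", "cx", "cy" (pixels), "eye" and "rotation" of the camera in the world. Camera axes: x right, y down, z forward; pixel columns grow to the right and rows downward; lengths in mm; the calibration is good to about 2 mm. The wrist camera is an equidistant fisheye: a pixel r from the principal point sees the ray r / f radians off the axis. A picture is of the moment at which its call begins.
- robot.hand_in(): hands the job in; it is judged then, once.
Trained networks look in a picture, given as the dict that the camera call returned (one of the last four; its "shot" number tells which), for a name from the list of things; names that differ only in an ending like _2 or _b are one class to them, and where a whole thing is asked for, a point or a joint stands for the part that bears it (a point fixed in the world has none). Each returns a list of dicts, best first, with "confidence" (0 to 1); they miss things now and then, are a little off and sometimes report something else, mostly with a low value. They report only what shows in the picture. A call takes as long as a camera call. They do not tell look-alikes from the thing itself.
- robot.trace(picture, query): "region" (384x512 bool, what is visible of it) and "bbox" ([left, top, right, bottom] in pixels, round what is visible of it).
- robot.landmark_of(picture, query): "pixel" ([column, row] in pixels: a listed point, or the origin of a listed thing).
The state is a dict: "t": time; "q": joint angles; "qd": joint speeds; "effort": joint torques, N m; "ee_pos": TCP position; "tool_rot": TCP orientation; "wrist_force": force on the tool from outside, world axes, zero at the start; "wrist_torque": the same for the moment, N m; "gripper_width": finger opening in mm; "finger_force": force on a finger pad.
Only numpy, scipy, OpenCV 4.12 (cv2) and the standard library are available. Lean on these libraries where they do the work, as an engineer would, in place of code of your own. Each camera call takes 0.05 s, during which the arm holds its last target. There are 200 camera calls.

## Working session

There is one attempt and no reset: what is moved stays moved. The work goes in short steps, Python scripts to look and compute and a shell command to move; the robot and the scene stay as the last step left them, time stands still between calls to the robot, and variables do not carry over. Pictures are saved under pics/ and viewed, at most 10 in all, crops included, and the job is handed in when it is done.

```bash
mkdir -p pics; ls; cat > h.py <<'E'
import numpy as np,cv2
from bench import robot
def save(c,n): cv2.imwrite(f'pics/{n}.png',cv2.cvtColor(c['pixels'],cv2.COLOR_RGB2BGR))
def cloud(c,m=None):
    z=c['z_map']; v,u=np.nonzero((z>0) if m is None else (m&(z>0)))
    d=z[v,u]; P=np.stack([(u-c['cx'])/c['fx']*d,(v-c['cy'])/c['fy']*d,d],1)
    return P@np.array(c['rotation']).T+np.array(c['eye'])
def ray(c,px):
    d=np.array(c['rotation'])@np.array([(px[0]-c['cx'])/c['fx'],(px[1]-c['cy'])/c['fy'],1]); return np.array(c['eye']),d
def atz(c,px,z):
    e,d=ray(c,px); return e+d*(z-e[2])/d[2]
E
python3 - <<'E'
from h import *
for n in ('scene','top'):
    c=robot.camera(n); save(c,n+'0'); print(n,np.round(c['eye']),np.round(c['rotation'],3).tolist(),c['fx'],c['cx'],c['cy'])
    for q in ['cradle','lock_grip','holder','holder_window','inspcam','cam_lens','dish','reagent','slidebox']:
        r=robot.landmark_of(c,q)
        print(q,[(np.round(i['pixel']).tolist(),round(i['confidence'],2)) for i in r])
s=robot.sense();print(s['t'],s['tool_rot'],s['gripper_width'])
E
```

```text
pics
scene [1448. -447.  780.] [-1.901, -1.24, 0.66] 444.393860091271 246.43468018852087 195.06004567100882
cradle [([201.0, 292.0], 0.91), ([206.0, 238.0], 0.7)]
lock_grip [([222.0, 234.0], 0.97), ([223.0, 184.0], 0.9), ([243.0, 187.0], 0.6)]
holder [([204.0, 232.0], 0.78), ([227.0, 184.0], 0.63)]
holder_window [([206.0, 216.0], 0.97)]
inspcam [([328.0, 201.0], 0.77), ([216.0, 237.0], 0.66)]
cam_lens [([318.0, 147.0], 0.68)]
dish [([244.0, 188.0], 0.59), ([316.0, 147.0], 0.36)]
reagent [([289.0, 264.0], 0.91), ([207.0, 236.0], 0.16)]
slidebox [([120.0, 222.0], 0.84), ([321.0, 146.0], 0.52)]
top [ 325. -106. 1190.] [-2.115, 2.092, -0.228] 399.9250829834429 256.30537589606104 182.856911320731
cradle [([314.0, 133.0], 0.88), ([291.0, 195.0], 0.64)]
lock_grip [([268.0, 181.0], 0.71), ([294.0, 116.0], 0.49), ([292.0, 194.0], 0.47)]
holder [([287.0, 188.0], 0.67), ([163.0, 194.0], 0.39)]
holder_window [([292.0, 181.0], 0.48)]
inspcam [([164.0, 195.0], 0.97)]
cam_lens [([151.0, 199.0], 0.7)]
dish [([226.0, 241.0], 0.86)]
reagent [([238.0, 134.0], 0.71)]
slidebox [([357.0, 247.0], 0.76), ([224.0, 241.0], 0.5)]
1.0 [3.09060246e+00 5.63607407e-01 9.56647452e-06] 92.25589666328754
```

Rotation is a rotation vector; fix the helper and view both.

```bash
sed -i "s/np.array(c\['rotation'\])/cv2.Rodrigues(np.array(c['rotation']))[0]/g" h.py
python3 - <<'E'
import cv2
for n in('scene0','top0'):
    im=cv2.imread(f'pics/{n}.png'); im=im[100:340,60:380]; cv2.imwrite(f'pics/{n}c.png',cv2.resize(im,None,fx=2.5,fy=2.5,interpolation=2))
E
```

```text
(no output)
```

View pics/scene0c.png

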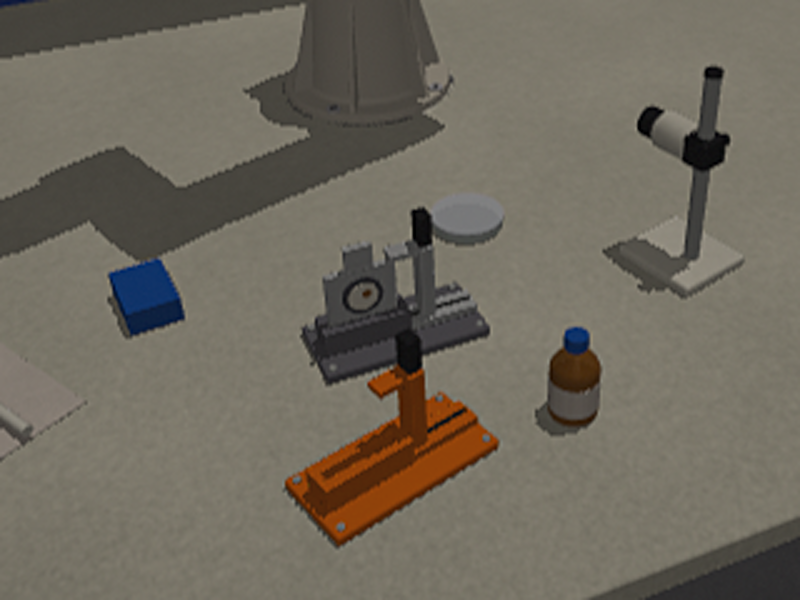

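View pics/top0c.png

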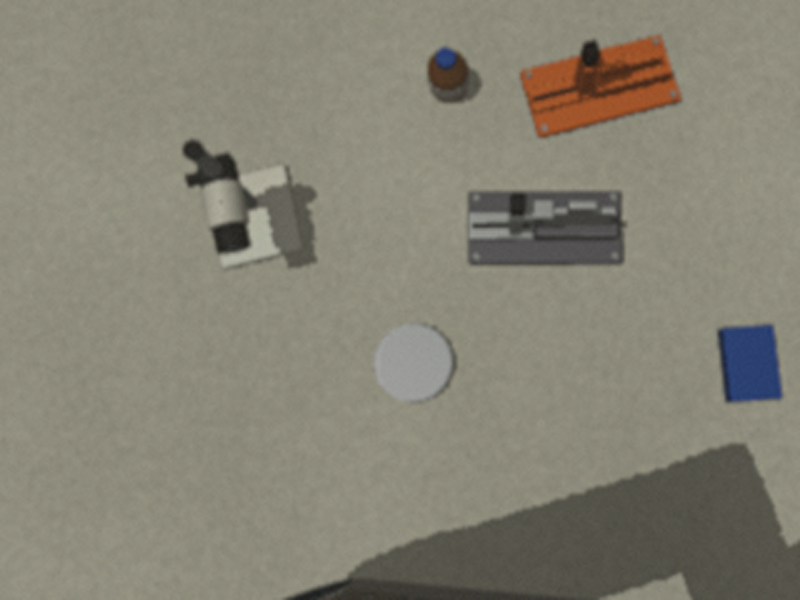

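The top view shows the grey cradle around full-image pixel (278,191) with its knob at (267,181). The inspection camera is on the left at about (152,190) with its lens pointing down and slightly right. The orange decoy is at (300,134). Next I measure these by depth.

```bash
python3 - <<'E'
from h import *
np.set_printoptions(precision=1,suppress=True)
def rect(P,t):
    r=cv2.minAreaRect(P[:,:2].astype(np.float32)); print(t,len(P),np.round(r[0],1),np.round(r[1],1),round(r[2],2),'zmed',round(float(np.median(P[:,2])),1))
t=robot.camera('top'); s=robot.camera('scene')
for c,n in((t,'top'),(s,'scene')):
    print(n)
    for q in ['cradle','lock_grip','holder','inspcam','cam_lens']:
        for r in robot.trace(c,q)[:2]:
            P=cloud(c,r['region']); print(q,round(r['confidence'],2),r['bbox'],np.median(P,0),np.percentile(P,2,axis=0),np.percentile(P,98,axis=0))
# geometric
for c,n in((t,'top'),(s,'scene')):
    z=np.arange(384*512).reshape(384,512)
    P=cloud(c)
    A=P[(P[:,0]>240)&(P[:,0]<400)&(P[:,1]>-290)&(P[:,1]<-40)]
    print(n,'floor z',np.median(P[(abs(P[:,0]-300)<30)&(abs(P[:,1]-40)<30)][:,2]))
    rect(A[(A[:,2]>7)&(A[:,2]<17)],'cr base'); 
    for lo,hi in((25,48),(60,100),(104,112),(113,125),(126,135),(140,156)):
        B=A[(A[:,2]>lo)&(A[:,2]<hi)]
        if len(B)>4: rect(B,(lo,hi))
    C=P[(P[:,0]>150)&(P[:,0]<500)&(P[:,1]>80)&(P[:,1]<330)]
    for lo,hi in((8,20),(100,140),(140,160),(160,180),(180,200),(200,220),(220,245),(245,260)):
        B=C[(C[:,2]>lo)&(C[:,2]<hi)]
        if len(B)>4: rect(B,('cam',lo,hi))
E
```

```text
top
cradle 0.8 [248.4, 179.0, 308.7, 208.5] [ 555.5 -150.8   13.8] [ 522.9 -252.4    7.2] [610.8 -76.2 148. ]
cradle 0.69 [272.7, 114.8, 332.1, 155.8] [ 738.  -228.3   15.4] [ 690.5 -320.4    3.6] [ 802.1 -150.2  146.8]
lock_grip 0.52 [262.3, 177.0, 285.0, 191.7] [ 561.9 -136.   113. ] [ 554.5 -168.9   40.8] [ 575.4 -121.6  152.2]
lock_grip 0.49 [290.9, 112.8, 306.2, 135.6] [ 737.2 -211.6  112.2] [ 728.5 -241.2   31.5] [ 755.6 -200.3  152.7]
holder 0.63 [347.4, 229.6, 373.8, 260.3] [ 405.2 -400.2   31.4] [ 365.8 -430.5   18.6] [ 445.3 -371.3   36.1]
holder 0.46 [271.0, 175.5, 306.9, 188.0] [ 564.8 -202.4   96.4] [ 563.4 -236.2   18.2] [ 584.1 -164.8  131.1]
inspcam 0.7 [133.7, 156.3, 179.2, 209.1] [567.1 174.5  18.1] [512.1 134.    8.5] [631.4 215.7 249.4]
cam_lens 0.93 [135.0, 159.7, 161.3, 202.0] [553.  176.2 173. ] [508.9 155.6 148.2] [605.  215.5 180.3]
scene
cradle 0.97 [181.4, 180.9, 257.3, 255.9] [ 582.6 -147.7   19.8] [ 525. -257.   -0.] [614.8 -76.6 145.2]
cradle 0.72 [171.4, 231.2, 257.8, 321.5] [ 761.3 -234.1   21.3] [ 701.1 -323.3    5.7] [ 809.4 -149.6  142.8]
lock_grip 
[... 243 characters left out ...]
18.9, 231.1] [ 573.  -203.5   80.6] [ 567.4 -238.5   41.9] [ 577.7 -166.2  129.4]
holder 0.63 [106.2, 204.8, 134.2, 236.2] [ 428.3 -404.3   30.6] [ 368.6 -433.3    2.6] [ 453.  -374.5   34.7]
inspcam 0.56 [307.5, 124.4, 359.9, 218.2] [595.1 180.2  48.5] [520.6 132.4   4.2] [635.9 233.2 243.3]
cam_lens 0.87 [316.3, 142.3, 353.3, 171.8] [575.6 170.8 166. ] [517.9 152.8 142.3] [611.6 207.5 178.8]
top floor z -0.08180104217694861
cr base 32 [ 331.2 -101.9] [183.2  30.2] 44.87 zmed 15.0
scene floor z -0.5483750564602587
cr base 15 [384.5 -44.9] [10.9 31.4] 76.48 zmed 15.1
('cam', 220, 245) 24 [168.4  93.4] [ 9.8 33.5] 25.49 zmed 237.5
('cam', 245, 260) 34 [169.   99.6] [ 8.2 45.5] 22.9 zmed 253.2
```

```bash
cat > m.py <<'E'
from h import *
np.set_printoptions(precision=1,suppress=True)
def rect(P,t):
    r=cv2.minAreaRect(P[:,:2].astype(np.float32)); print(t,len(P),np.round(r[0],1),np.round(r[1],1),round(r[2],2),'med',np.median(P,0))
for n in ('top','scene'):
    c=robot.camera(n); P=cloud(c); print(n)
    A=P[(P[:,0]>505)&(P[:,0]<630)&(P[:,1]>-275)&(P[:,1]<-60)]
    for lo,hi in((8,16),(38,46),(60,98),(105,120),(122,134),(144,156)):
        B=A[(A[:,2]>lo)&(A[:,2]<hi)]
        if len(B)>4: rect(B,(lo,hi))
    C=P[(P[:,0]>480)&(P[:,0]<680)&(P[:,1]>100)&(P[:,1]<260)]
    for lo,hi in((10,18),(30,120),(140,160),(160,180),(180,200),(200,240),(245,260)):
        B=C[(C[:,2]>lo)&(C[:,2]<hi)]
        if len(B)>4: rect(B,('cam',lo,hi))
    # barrel: cylinder fit (r 22, white) and lens (r 18)
    B=C[(C[:,2]>120)&(C[:,2]<215)]
    px=np.round(((B-np.array(c['eye']))@cv2.Rodrigues(np.array(c['rotation']))[0]))
    u=(px[:,0]/px[:,2]*c['fx']+c['cx']).round().astype(int);v=(px[:,1]/px[:,2]*c['fy']+c['cy']).round().astype(int)
    g=c['pixels'][v,u].astype(int); W=B[(g.min(1)>100)&(B[:,0]<585)]
    rect(W,'white')
    from scipy.optimize import least_squares
    def f(p): # x-axis-ish cylinder: y=p0+p1*(x-550), z=p2
        a=np.array([1,p[1],0]);a/=np.linalg.norm(a); d=W-np.array([550,p[0],p[2]]); return np.linalg.norm(d-np.outer(d@a,a),axis=1)-22
    r=least_squares(f,[176,.15,160],loss='soft_l1'); print('cyl',r.x[0],np.degrees(np.arctan(r.x[1])),r.x[2],'res',np.median(abs(r.fun)))
    print('lens min along axis', np.percentile((B@np.array([np.cos(np.arctan(r.x[1])),np.sin(np.arctan(r.x[1])),0])),[0,1,3,5]))
E
python3 m.py
```

```text
top
(8, 16) 889 [ 566.9 -165. ] [ 90.1 185. ] 0.86 med [ 546.5 -162.8   11.8]
(38, 46) 166 [ 560.1 -186.3] [ 29.6 126.2] 7.96 med [ 558.9 -199.2   41.9]
(60, 98) 76 [ 564.9 -179.9] [ 11.1 115.5] 5.56 med [ 564.4 -193.5   81.4]
(105, 120) 109 [ 567.5 -169. ] [19.4 95. ] 4.02 med [ 564.6 -155.2  111.9]
(122, 134) 46 [ 565.1 -168.1] [ 9.4 93.2] 5.63 med [ 566.3 -197.9  129.5]
(144, 156) 41 [ 565.5 -128.2] [18.2 13.4] 0.4 med [ 566.4 -129.4  149.9]
('cam', 10, 18) 670 [577.5 185.5] [111.3  98.4] 14.37 med [572.7 167.5  13.9]
('cam', 30, 120) 22 [589.3 184. ] [ 4.4 13.2] 64.11 med [589.6 182.5  55.5]
('cam', 140, 160) 47 [554.5 178.5] [94. 55.] 27.92 med [555.7 170.8 157. ]
('cam', 160, 180) 526 [556.4 180.3] [99.9 52.6] 25.97 med [554.1 177.  173.4]
('cam', 180, 200) 39 [565.  182.5] [63.2 15.9] 9.23 med [583.  183.9 183.1]
('cam', 200, 240) 43 [588.5 187.1] [ 8.4 17.6] 45.5 med [586.1 184.3 220.8]
('cam', 245, 260) 59 [590.8 190. ] [19.5 18.8] 48.87 med [591.7 189.7 251.8]
white 237 [549.9 178.4] [59.3 42.8] 15.53 med [555.1 180.3 176.3]
cyl 179.5160186633548 13.996974371666216 156.6452
[... 573 characters left out ...]
1.5 104.5] 13.73 med [587.8 177.8  13.5]
('cam', 30, 120) 172 [597.4 185.2] [18.3 14.1] 43.85 med [599.  184.7  75.3]
('cam', 140, 160) 183 [570.9 169.4] [103.   51.8] 42.34 med [587.6 169.4 152.4]
('cam', 160, 180) 351 [560.3 182.6] [104.2  55.3] 22.9 med [572.6 172.1 172. ]
('cam', 180, 200) 47 [571.7 183.7] [66.1 16.6] 10.29 med [598.8 184.  190.5]
('cam', 200, 240) 94 [597.7 185.1] [17.9 10.3] 46.6 med [599.2 184.7 220.9]
('cam', 245, 260) 39 [595.  189.2] [18.5 20.4] 66.95 med [596.7 187.6 250.7]
white 92 [557.8 177.7] [43.4 29.3] 17.75 med [559.  173.5 176.6]
cyl 178.03433512196395 14.319658191296176 156.5383430724428 res 0.9419219600718645
lens min along axis [536.7 539.4 542.7 547. ]
```

```bash
cat > go.py <<'E'
import sys
from h import *
from scipy.spatial.transform import Rotation as R
def need(tgt,yaw,extra=''):
    s=robot.sense(); Rt=R.from_rotvec(s['tool_rot']); y=np.radians(yaw)
    G=R.from_matrix(np.array([[-np.sin(y),np.cos(y),0],[np.cos(y),np.sin(y),0],[0,0,-1]]).T.T)
    d=np.array(tgt)-s['ee_pos']
    print('t',round(s['t'],2),'ee',np.round(s['ee_pos'],1),'w',round(s['gripper_width'],1),'F',np.round(s['wrist_force'],1),'ff',round(s['finger_force'],1))
    print('shift now-axes',np.round(Rt.inv().apply(d)/200,3),'shift target-axes',np.round(G.inv().apply(d)/200,3),'turn',np.round((Rt.inv()*G).as_rotvec()/.1,3))
if __name__=='__main__':
    a=[float(x) for x in sys.argv[1:]]; need(a[:3],a[3])
E
python3 -m jog '[{"az":-1},{"az":-1},{"az":-1},{"az":-1},{"az":-1},{"az":-1},{"az":-1},{"az":-1},{"az":-1},{"az":-1},{"az":-1},{"az":-1}]' 1 20
python3 go.py 568 -129.5 236 0.85
```

```text
t 1.7 ee [ 220.6 -584.8  236.6] w 91.8 F [-0.  -0.6  0.2] ff 0.0
shift now-axes [ 2.429 -1.517  0.003] shift target-axes [2.25  1.77  0.003] turn [ -0.     -0.    -12.248]schema error: expected keys dx, dy, dz, ax, ay, az
```

```bash

python3 -m jog '[{"dx":0,"dy":0,"dz":0,"ax":0,"ay":0,"az":-1},{"dx":0,"dy":0,"dz":0,"ax":0,"ay":0,"az":-1},{"dx":0,"dy":0,"dz":0,"ax":0,"ay":0,"az":-1},{"dx":0,"dy":0,"dz":0,"ax":0,"ay":0,"az":-1},{"dx":0,"dy":0,"dz":0,"ax":0,"ay":0,"az":-1},{"dx":0,"dy":0,"dz":0,"ax":0,"ay":0,"az":-1},{"dx":0,"dy":0,"dz":0,"ax":0,"ay":0,"az":-1},{"dx":0,"dy":0,"dz":0,"ax":0,"ay":0,"az":-1},{"dx":0,"dy":0,"dz":0,"ax":0,"ay":0,"az":-1},{"dx":0,"dy":0,"dz":0,"ax":0,"ay":0,"az":-1},{"dx":0,"dy":0,"dz":0,"ax":0,"ay":0,"az":-1},{"dx":0,"dy":0,"dz":0,"ax":0,"ay":0,"az":-1}]' 1 20
python3 go.py 568 -129.5 236 0.85
```

```text
t: 2.9
ee_pos: [220.6, -584.8, 236.6]
tool_rot: [2.228, 2.215, -0.0]
wrist_force: [-0.2, 0.0, -0.4]
gripper_width: 91.9
finger_force: 0.0
t 2.9 ee [ 220.6 -584.8  236.6] w 91.9 F [-0.2  0.  -0.4] ff 0.0
shift now-axes [2.287 1.724 0.003] shift target-axes [2.25  1.77  0.003] turn [ 0.     0.001 -0.207]
```

```bash

python3 -m jog '[{"dx":0.05,"dy":0.04,"dz":0,"ax":0,"ay":0,"az":-0.2},{"dx":0.18,"dy":0.14,"dz":0,"ax":0,"ay":0,"az":0},{"dx":0.19,"dy":0.15,"dz":0,"ax":0,"ay":0,"az":0},{"dx":0.19,"dy":0.15,"dz":0,"ax":0,"ay":0,"az":0},{"dx":0.19,"dy":0.15,"dz":0,"ax":0,"ay":0,"az":0},{"dx":0.19,"dy":0.15,"dz":0,"ax":0,"ay":0,"az":0},{"dx":0.19,"dy":0.15,"dz":0,"ax":0,"ay":0,"az":0},{"dx":0.19,"dy":0.15,"dz":0,"ax":0,"ay":0,"az":0},{"dx":0.19,"dy":0.15,"dz":0,"ax":0,"ay":0,"az":0},{"dx":0.19,"dy":0.15,"dz":0,"ax":0,"ay":0,"az":0},{"dx":0.15,"dy":0.12,"dz":0,"ax":0,"ay":0,"az":0},{"dx":0.1,"dy":0.08,"dz":0,"ax":0,"ay":0,"az":0}]'
python3 go.py 568 -129.5 200 0.85
python3 - <<'E'
from h import *
c=robot.camera('wrist'); save(c,'w1')
print(c['fx'],c['cx'],c['cy'],c['eye'],c['rotation'])
for q in ['lock_grip','holder','cam_lens']:
    print(q,[(np.round(i['pixel'],1).tolist(),round(i['confidence'],2)) for i in robot.landmark_of(c,q)])
E
```

```text
t: 4.1
ee_pos: [534.1, -178.6, 236.7]
tool_rot: [2.211, 2.232, 0.001]
wrist_force: [-0.1, -0.6, 0.5]
gripper_width: 91.7
finger_force: 0.0
t 4.1 ee [ 534.1 -178.6  236.7] w 91.7 F [-0.1 -0.6  0.5] ff 0.0
shift now-axes [0.244 0.172 0.184] shift target-axes [0.243 0.173 0.184] turn [ 0.005 -0.005 -0.054]
297.3186396354542 253.02793876770352 189.20449436774865 [ 533.68060013 -111.70900173  386.20219077] [2.90419906 0.0132544  0.00332373]
lock_grip [([295.8, 138.9], 0.65), ([454.9, 228.8], 0.59)]
holder [([277.1, 190.2], 0.73)]
cam_lens []
```

View pics/w1.png

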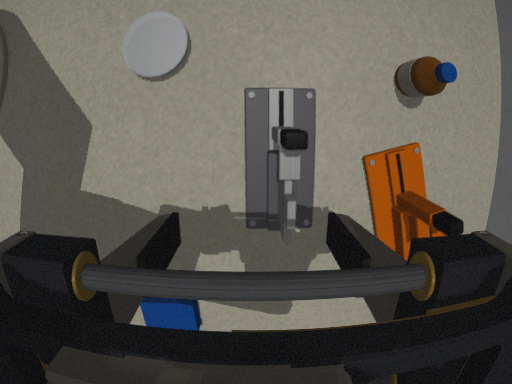

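The wrist view shows the knob top at (295,139), the tongue just below it at (289,165), and the holder tab near (291,205). I'll turn these into positions with the fisheye model.

```bash
cat >> h.py <<'E'
def wray(c,px):
    p=np.array([(px[0]-c['cx'])/c['fx'],(px[1]-c['cy'])/c['fy']]);r=np.linalg.norm(p)
    d=np.array([*(p/r*np.sin(r)),np.cos(r)]); return np.array(c['eye']),cv2.Rodrigues(np.array(c['rotation']))[0]@d
def watz(c,px,z):
    e,d=wray(c,px); return e+d*(z-e[2])/d[2]
def wcloud(c):
    v,u=np.nonzero(c['z_map']>0); p=np.stack([(u-c['cx'])/c['fx'],(v-c['cy'])/c['fy']],1); r=np.linalg.norm(p,axis=1)+1e-9
    d=np.stack([p[:,0]/r*np.tan(r),p[:,1]/r*np.tan(r),np.ones_like(r)],1)*c['z_map'][v,u][:,None]
    return d@cv2.Rodrigues(np.array(c['rotation']))[0].T+np.array(c['eye'])
E
python3 - <<'E'
from h import *
c=robot.camera('wrist'); P=wcloud(c)
print('px',watz(c,(295.5,138.5),150))
A=P[(P[:,0]>505)&(P[:,0]<630)&(P[:,1]>-275)&(P[:,1]<-60)]
for lo,hi in((8,16),(40,45),(106,116),(125,134),(146,154)):
    B=A[(A[:,2]>lo)&(A[:,2]<hi)]
    if len(B)>4:
        r=cv2.minAreaRect(B[:,:2].astype(np.float32)); print(lo,len(B),np.round(r[0],1),np.round(r[1],1),round(r[2],2),np.median(B,0).round(1))
E
```

```text
px [ 566.34114329 -129.27789554  150.        ]
8 5446 [ 568.9 -164.1] [ 89.9 184.1] 0.86 [ 548.5 -157.4   13.4]
40 857 [ 568.5 -184.9] [ 34.2 122.9] 0.32 [ 558.3 -196.7   43.4]
106 788 [ 567.  -166.7] [22.4 91.4] 0.7 [ 566.  -153.6  113.3]
125 341 [ 565.3 -166.9] [93.1 16. ] 89.77 [ 568.  -196.7  131.2]
146 463 [ 567.5 -128.5] [20.2 15.5] 1.22 [ 567.1 -128.5  151. ]
```

```bash

python3 -m jog '[{"dx":0.12,"dy":0.09,"dz":0,"ax":0,"ay":0,"az":-0.05},{"dx":0.125,"dy":0.08,"dz":0,"ax":0,"ay":0,"az":0},{"dx":0,"dy":0,"dz":0.1,"ax":0,"ay":0,"az":0},{"dx":0,"dy":0,"dz":0.12,"ax":0,"ay":0,"az":0},{"dx":0,"dy":0,"dz":0.12,"ax":0,"ay":0,"az":0},{"dx":0,"dy":0,"dz":0.08,"ax":0,"ay":0,"az":0},{"dx":0,"dy":0,"dz":0.05,"ax":0,"ay":0,"az":0},{"dx":0,"dy":0,"dz":0.025,"ax":0,"ay":0,"az":0},{"dx":0,"dy":0,"dz":0,"ax":0,"ay":0,"az":0},{"dx":0,"dy":0,"dz":0,"ax":0,"ay":0,"az":0}]'
python3 go.py 567.5 -129 138 0.85
```

```text
t: 5.35
ee_pos: [566.6, -132.7, 138.3]
tool_rot: [2.205, 2.237, 0.001]
wrist_force: [0.1, 0.8, 0.2]
gripper_width: 91.8
finger_force: 0.0
t 5.35 ee [ 566.6 -132.7  138.3] w 91.8 F [0.1 0.8 0.2] ff 0.0
shift now-axes [0.019 0.005 0.002] shift target-axes [0.019 0.005 0.002] turn [ 0.01   0.003 -0.004]
```

```bash

python3 -m jog '[{"dx":0.019,"dy":0.004,"dz":0,"ax":0,"ay":0,"az":0},{"dx":0,"dy":0,"dz":0,"ax":0,"ay":0,"az":0},{"dx":0,"dy":0,"dz":0,"ax":0,"ay":0,"az":0},{"dx":0,"dy":0,"dz":0,"ax":0,"ay":0,"az":0},{"dx":0,"dy":0,"dz":0,"ax":0,"ay":0,"az":0},{"dx":0,"dy":0,"dz":0,"ax":0,"ay":0,"az":0},{"dx":0,"dy":0,"dz":0,"ax":0,"ay":0,"az":0},{"dx":0,"dy":0,"dz":0,"ax":0,"ay":0,"az":0},{"dx":0,"dy":0,"dz":0,"ax":0,"ay":0,"az":0},{"dx":0,"dy":0,"dz":0,"ax":0,"ay":0,"az":0}]' -1 25
python3 go.py 567.5 -90 138 0.85
```

```text
t: 6.35
ee_pos: [567.2, -128.6, 137.6]
tool_rot: [2.204, 2.238, 0.0]
wrist_force: [2.0, 0.1, -0.8]
gripper_width: 19.5
finger_force: 25.0
t 6.35 ee [ 567.2 -128.6  137.6] w 19.5 F [ 2.   0.1 -0.8] ff 25.0
shift now-axes [ 0.193  0.004 -0.002] shift target-axes [ 0.193  0.004 -0.002] turn [0.005 0.001 0.002]
```

```bash

python3 -m jog '[{"dx":0.02,"dy":0,"dz":0,"ax":0,"ay":0,"az":0},{"dx":0.03,"dy":0,"dz":0,"ax":0,"ay":0,"az":0},{"dx":0.03,"dy":0,"dz":0,"ax":0,"ay":0,"az":0},{"dx":0.03,"dy":0,"dz":0,"ax":0,"ay":0,"az":0},{"dx":0.02,"dy":0,"dz":0,"ax":0,"ay":0,"az":0},{"dx":0.02,"dy":0,"dz":0,"ax":0,"ay":0,"az":0},{"dx":0,"dy":0,"dz":0,"ax":0,"ay":0,"az":0},{"dx":0,"dy":0,"dz":0,"ax":0,"ay":0,"az":0}]'
python3 -m jog '[{"dx":0.01,"dy":0,"dz":0,"ax":0,"ay":0,"az":0},{"dx":0.01,"dy":0,"dz":0,"ax":0,"ay":0,"az":0},{"dx":0.01,"dy":0,"dz":0,"ax":0,"ay":0,"az":0},{"dx":0,"dy":0,"dz":0,"ax":0,"ay":0,"az":0},{"dx":0,"dy":0,"dz":0,"ax":0,"ay":0,"az":0}]'
```

```text
t: 7.15
ee_pos: [566.6, -97.8, 137.6]
tool_rot: [-2.204, -2.237, -0.001]
wrist_force: [4.3, 3.7, -3.0]
gripper_width: 19.8
finger_force: 25.0
t: 7.65
ee_pos: [566.6, -93.9, 137.6]
tool_rot: [2.203, 2.237, -0.002]
wrist_force: [3.5, -8.8, -4.6]
gripper_width: 19.6
finger_force: 25.0
```

```bash

python3 -m jog '[{"dx":0.01,"dy":0,"dz":0,"ax":0,"ay":0,"az":0},{"dx":0.01,"dy":0,"dz":0,"ax":0,"ay":0,"az":0},{"dx":0,"dy":0,"dz":0,"ax":0,"ay":0,"az":0},{"dx":0,"dy":0,"dz":0,"ax":0,"ay":0,"az":0}]'
python3 -m jog '[{"dx":0.01,"dy":0,"dz":0,"ax":0,"ay":0,"az":0},{"dx":0.01,"dy":0,"dz":0,"ax":0,"ay":0,"az":0},{"dx":0,"dy":0,"dz":0,"ax":0,"ay":0,"az":0},{"dx":0,"dy":0,"dz":0,"ax":0,"ay":0,"az":0}]'
```

```text
t: 8.05
ee_pos: [566.6, -93.0, 137.6]
tool_rot: [2.199, 2.236, -0.007]
wrist_force: [2.7, -26.4, -6.1]
gripper_width: 19.5
finger_force: 25.0
t: 8.45
ee_pos: [566.6, -90.7, 137.7]
tool_rot: [2.197, 2.235, -0.01]
wrist_force: [2.4, -34.7, -7.1]
gripper_width: 19.9
finger_force: 25.0
```

Force climbed to 35 N with almost no motion, so the knob is at its end stop. I'll release, rise and check.

```bash

python3 -m jog '[{"dx":0,"dy":0,"dz":0,"ax":0,"ay":0,"az":0},{"dx":0,"dy":0,"dz":0,"ax":0,"ay":0,"az":0},{"dx":0,"dy":0,"dz":0,"ax":0,"ay":0,"az":0},{"dx":0,"dy":0,"dz":0,"ax":0,"ay":0,"az":0},{"dx":0,"dy":0,"dz":0,"ax":0,"ay":0,"az":0},{"dx":0,"dy":0,"dz":0,"ax":0,"ay":0,"az":0},{"dx":0,"dy":0,"dz":0,"ax":0,"ay":0,"az":0}]' 1
python3 -m jog '[{"dx":0,"dy":0,"dz":-0.05,"ax":0,"ay":0,"az":0},{"dx":0,"dy":0,"dz":-0.12,"ax":0,"ay":0,"az":0},{"dx":0,"dy":0,"dz":-0.15,"ax":0,"ay":0,"az":0},{"dx":-0.1,"dy":0,"dz":-0.15,"ax":0,"ay":0,"az":0},{"dx":-0.1,"dy":0,"dz":-0.05,"ax":0,"ay":0,"az":0},{"dx":-0.1,"dy":0,"dz":0,"ax":0,"ay":0,"az":0},{"dx":0,"dy":0,"dz":0,"ax":0,"ay":0,"az":0},{"dx":0,"dy":0,"dz":0,"ax":0,"ay":0,"az":0}]'
python3 - <<'E'
from h import *
c=robot.camera('wrist'); P=wcloud(c); save(c,'w2')
A=P[(P[:,0]>505)&(P[:,0]<630)&(P[:,1]>-275)&(P[:,1]<-60)]
for lo,hi in((8,16),(98,108),(107,117),(126,134),(146,154)):
    B=A[(A[:,2]>lo)&(A[:,2]<hi)]
    if lo==126:B=B[B[:,1]<-150]
    if lo==107:B=B[B[:,1]>-170]
    if len(B)>4:
        r=cv2.minAreaRect(B[:,:2].astype(np.float32)); print(lo,len(B),np.round(r[0],1),np.round(r[1],1),round(r[2],2),np.median(B,0).round(1))
E
python3 go.py 567.5 -200 122 0.85
```

```text
t: 9.15
ee_pos: [566.3, -84.4, 137.6]
tool_rot: [-2.204, -2.238, -0.0]
wrist_force: [0.2, -1.0, -0.3]
gripper_width: 73.6
finger_force: 0.0
t: 9.95
ee_pos: [567.0, -144.5, 241.9]
tool_rot: [-2.206, -2.237, -0.0]
wrist_force: [-0.3, 0.5, 0.2]
gripper_width: 91.7
finger_force: 0.0
8 5715 [ 568.1 -163.8] [ 90.  184.6] 0.9 [ 559.  -151.4   13.4]
98 241 [ 571.4 -161.9] [ 18.4 151.3] 3.25 [ 568.8 -175.5  103.4]
107 635 [ 566.8 -110.7] [22.5 47. ] 0.44 [ 567.9 -119.5  113.4]
126 228 [ 568.6 -198.2] [ 6.8 29.2] 0.95 [ 569.  -196.9  131.2]
146 439 [567.2 -94.2] [18.9 14.8] 0.65 [567.5 -94.1 150.9]
t 10.0 ee [ 567.  -144.1  241.6] w 92.0 F [ 0.5  0.4 -0.3] ff 0.0
shift now-axes [-0.28  -0.001  0.598] shift target-axes [-0.28  -0.001  0.598] turn [-0.003 -0.005 -0.002]
```

View pics/w2.png

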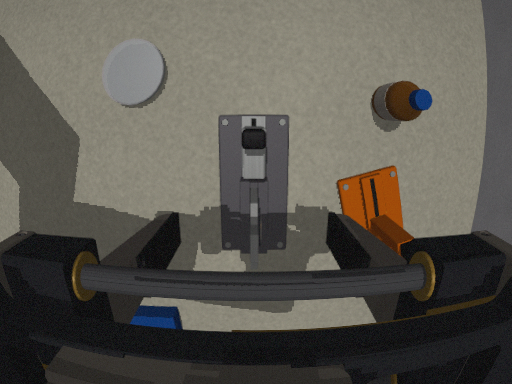

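The knob moved 34 mm to y ≈ -94, which is 105 mm from the cradle origin, so it is fully open. At (254,138) in the picture, the knob and its tongue are clear of the tab. Now I grasp the tab.

```bash

python3 -m jog '[{"dx":-0.08,"dy":0.005,"dz":0,"ax":0,"ay":0,"az":0},{"dx":-0.12,"dy":0,"dz":0,"ax":0,"ay":0,"az":0},{"dx":-0.072,"dy":0,"dz":0.03,"ax":0,"ay":0,"az":0},{"dx":0,"dy":0,"dz":0.1,"ax":0,"ay":0,"az":0},{"dx":0,"dy":0,"dz":0.12,"ax":0,"ay":0,"az":0},{"dx":0,"dy":0,"dz":0.12,"ax":0,"ay":0,"az":0},{"dx":0,"dy":0,"dz":0.1,"ax":0,"ay":0,"az":0},{"dx":0,"dy":0,"dz":0.08,"ax":0,"ay":0,"az":0},{"dx":0,"dy":0,"dz":0.04,"ax":0,"ay":0,"az":0},{"dx":0,"dy":0,"dz":0.018,"ax":0,"ay":0,"az":0},{"dx":0,"dy":0,"dz":0,"ax":0,"ay":0,"az":0},{"dx":0,"dy":0,"dz":0,"ax":0,"ay":0,"az":0}]'
python3 go.py 568 -198.5 120 0.85
```

```text
t: 11.2
ee_pos: [569.5, -199.1, 120.7]
tool_rot: [2.204, 2.237, 0.001]
wrist_force: [-0.3, 0.8, -0.1]
gripper_width: 91.8
finger_force: 0.0
t 11.2 ee [ 569.5 -199.1  120.7] w 91.8 F [-0.3  0.8 -0.1] ff 0.0
shift now-axes [ 0.003 -0.007  0.003] shift target-axes [ 0.003 -0.007  0.003] turn [0.01  0.003 0.002]
```

```bash

python3 -m jog '[{"dx":0.003,"dy":-0.006,"dz":0,"ax":0,"ay":0,"az":0},{"dx":0,"dy":0,"dz":0,"ax":0,"ay":0,"az":0},{"dx":0,"dy":0,"dz":0,"ax":0,"ay":0,"az":0},{"dx":0,"dy":0,"dz":0,"ax":0,"ay":0,"az":0},{"dx":0,"dy":0,"dz":0,"ax":0,"ay":0,"az":0},{"dx":0,"dy":0,"dz":0,"ax":0,"ay":0,"az":0},{"dx":0,"dy":0,"dz":0,"ax":0,"ay":0,"az":0},{"dx":0,"dy":0,"dz":0,"ax":0,"ay":0,"az":0},{"dx":0,"dy":0,"dz":0,"ax":0,"ay":0,"az":0},{"dx":0,"dy":0,"dz":0,"ax":0,"ay":0,"az":0},{"dx":0,"dy":0,"dz":0,"ax":0,"ay":0,"az":0},{"dx":0,"dy":0,"dz":0,"ax":0,"ay":0,"az":0}]' -1 35
python3 go.py 568 -198.5 120 0.85
```

```text
t: 12.4
ee_pos: [567.8, -198.3, 119.9]
tool_rot: [-2.205, -2.238, -0.0]
wrist_force: [-0.4, -0.4, -0.6]
gripper_width: 7.6
finger_force: 35.0
t 12.4 ee [ 567.8 -198.3  119.9] w 7.6 F [-0.4 -0.4 -0.6] ff 35.0
shift now-axes [-0.001  0.001 -0.   ] shift target-axes [-0.001  0.001 -0.   ] turn [-0.    -0.     0.002]
```

```bash

python3 -m jog '[{"dx":0,"dy":0,"dz":-0.02,"ax":0,"ay":0,"az":0},{"dx":0,"dy":0,"dz":-0.04,"ax":0,"ay":0,"az":0},{"dx":0,"dy":0,"dz":-0.06,"ax":0,"ay":0,"az":0},{"dx":0,"dy":0,"dz":-0.08,"ax":0,"ay":0,"az":0},{"dx":0,"dy":0,"dz":-0.1,"ax":0,"ay":0,"az":0},{"dx":0,"dy":0,"dz":-0.1,"ax":0,"ay":0,"az":0},{"dx":0,"dy":0,"dz":-0.1,"ax":0,"ay":0,"az":0},{"dx":0,"dy":0,"dz":-0.1,"ax":0,"ay":0,"az":0},{"dx":0,"dy":0,"dz":-0.08,"ax":0,"ay":0,"az":0},{"dx":0,"dy":0,"dz":-0.06,"ax":0,"ay":0,"az":0},{"dx":0,"dy":0,"dz":-0.04,"ax":0,"ay":0,"az":0},{"dx":0,"dy":0,"dz":-0.02,"ax":0,"ay":0,"az":0}]'
cat >> h.py <<'E'
def show(c,n,x0,y0,x1,y1,k):
    im=cv2.cvtColor(c['pixels'],cv2.COLOR_RGB2BGR)[y0:y1,x0:x1]; cv2.imwrite(f'pics/{n}.png',cv2.resize(im,None,fx=k,fy=k,interpolation=2))
E
python3 - <<'E'
from h import *
c=robot.camera('scene'); show(c,'s2',110,80,370,270,3)
for n in('top','scene'):
    c=robot.camera(n); r=robot.trace(c,'holder')
    for i in r[:2]: 
        P=cloud(c,i['region']); print(n,round(i['confidence'],2),np.round(i['bbox']),np.median(P,0).round(1),np.percentile(P,3,axis=0).round(1),np.percentile(P,97,axis=0).round(1))
    P=cloud(c);K=P[(abs(P[:,0]-568)<40)&(abs(P[:,1]+94)<40)&(abs(P[:,2]-150)<4)]; print('knob',np.median(K,0))
E
python3 go.py 433 149 206.5 14.1
```

```text
t: 13.6
ee_pos: [567.9, -198.4, 280.9]
tool_rot: [2.204, 2.238, 0.0]
wrist_force: [0.2, -0.4, -1.5]
gripper_width: 7.7
finger_force: 35.0
top 0.51 [132. 155. 185. 209.] [568.2 175.9  19.2] [513.7 137.1   8.9] [628.8 215.9 250.2]
knob [nan nan nan]
scene 0.91 [182. 140. 217. 190.] [ 572.1 -204.9  220.5] [ 565.3 -238.2  172.2] [ 576.9 -163.8  270.6]
knob [570.7169242  -96.86659066 148.95308816]
t 13.85 ee [ 567.4 -198.2  279.2] w 7.9 F [-0.  -0.1 -1. ] ff 35.0
shift now-axes [ 1.746 -0.645  0.365] shift target-axes [ 1.848 -0.229  0.363] turn [-0.012 -0.006 -2.311]
  return _methods._mean(a, axis=axis, dtype=dtype,
  ret = um.true_divide(
```

View pics/s2.png

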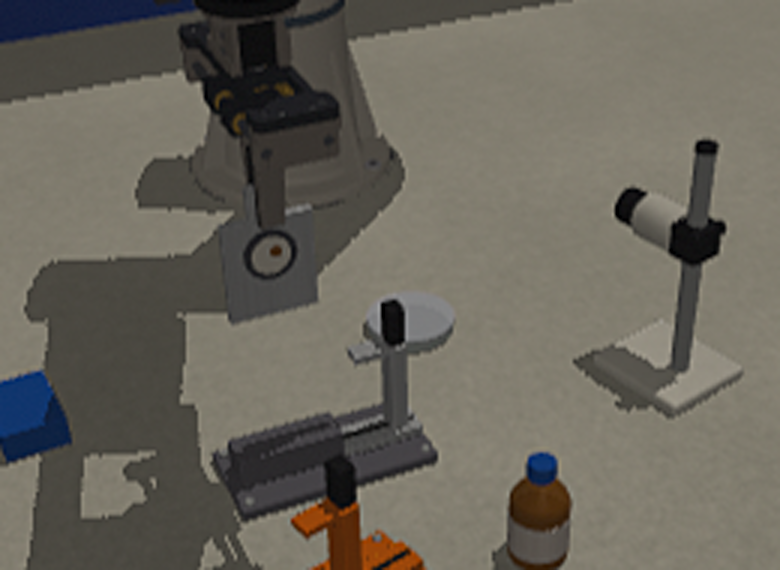

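The holder hangs upright in the jaws, ring at (270,253) in the crop facing the scene camera. The knob stays open and the bystanders are untouched. Now I carry it over.

```bash

python3 -m jog '[{"dx":0.05,"dy":-0.02,"dz":0,"ax":0,"ay":0,"az":0},{"dx":0.1,"dy":-0.04,"dz":0,"ax":0,"ay":0,"az":0},{"dx":0.15,"dy":-0.06,"dz":0,"ax":0,"ay":0,"az":0},{"dx":0.19,"dy":-0.073,"dz":0,"ax":0,"ay":0,"az":0},{"dx":0.19,"dy":-0.073,"dz":0,"ax":0,"ay":0,"az":0},{"dx":0.19,"dy":-0.073,"dz":0,"ax":0,"ay":0,"az":0},{"dx":0.19,"dy":-0.073,"dz":0,"ax":0,"ay":0,"az":0},{"dx":0.19,"dy":-0.073,"dz":0,"ax":0,"ay":0,"az":0},{"dx":0.19,"dy":-0.073,"dz":0,"ax":0,"ay":0,"az":0},{"dx":0.15,"dy":-0.06,"dz":0,"ax":0,"ay":0,"az":0},{"dx":0.1,"dy":-0.04,"dz":0,"ax":0,"ay":0,"az":0},{"dx":0.05,"dy":-0.02,"dz":0,"ax":0,"ay":0,"az":0}]'
python3 -m jog '[{"dx":0,"dy":0,"dz":0,"ax":0,"ay":0,"az":-0.3},{"dx":0,"dy":0,"dz":0,"ax":0,"ay":0,"az":-0.5},{"dx":0,"dy":0,"dz":0,"ax":0,"ay":0,"az":-0.5},{"dx":0,"dy":0,"dz":0,"ax":0,"ay":0,"az":-0.5},{"dx":0,"dy":0,"dz":0,"ax":0,"ay":0,"az":-0.3},{"dx":0,"dy":0,"dz":0,"ax":0,"ay":0,"az":-0.2},{"dx":0,"dy":0,"dz":0,"ax":0,"ay":0,"az":0},{"dx":0,"dy":0,"dz":0,"ax":0,"ay":0,"az":0}]'
python3 go.py 426.4 147.5 206.5 14.1
```

```text
t: 15.05
ee_pos: [424.9, 149.6, 279.9]
tool_rot: [-2.202, -2.24, -0.0]
wrist_force: [-0.0, -0.3, -1.2]
gripper_width: 8.0
finger_force: 35.0
t: 15.85
ee_pos: [427.0, 147.4, 280.0]
tool_rot: [1.934, 2.475, -0.0]
wrist_force: [-0.0, -0.0, -0.8]
gripper_width: 7.5
finger_force: 35.0
t 15.85 ee [427.  147.4 280. ] w 7.5 F [-0.  -0.  -0.8] ff 35.0
shift now-axes [ 0.001 -0.003  0.367] shift target-axes [ 0.001 -0.003  0.367] turn [-0.001  0.001 -0.019]
```

Lower to the final height, then measure the holder against the camera.

```bash

python3 -m jog '[{"dx":0,"dy":0,"dz":0.03,"ax":0,"ay":0,"az":0},{"dx":0,"dy":0,"dz":0.06,"ax":0,"ay":0,"az":0},{"dx":0,"dy":0,"dz":0.08,"ax":0,"ay":0,"az":0},{"dx":0,"dy":0,"dz":0.08,"ax":0,"ay":0,"az":0},{"dx":0,"dy":0,"dz":0.06,"ax":0,"ay":0,"az":0},{"dx":0,"dy":0,"dz":0.04,"ax":0,"ay":0,"az":0},{"dx":0,"dy":0,"dz":0.017,"ax":0,"ay":0,"az":0},{"dx":0,"dy":0,"dz":0,"ax":0,"ay":0,"az":0},{"dx":0,"dy":0,"dz":0,"ax":0,"ay":0,"az":0}]'
cat > f.py <<'E'
from h import *
from scipy.optimize import least_squares
np.set_printoptions(precision=2,suppress=True)
th=np.radians(14.1); a=np.array([np.cos(th),np.sin(th),0]); b=np.array([-np.sin(th),np.cos(th),0])
for n in('scene','top'):
    c=robot.camera(n); show(c,'f_'+n,*((260,80,400,230,4) if n=='scene' else (110,130,250,270,4)))
    P=cloud(c); A=P@a; Bb=P@b; z=P[:,2]
    v,u=np.nonzero(c['z_map']>0); g=c['pixels'][v,u].astype(int)
    # camera axis: barrel white
    m=(A>545)&(A<590)&(abs(Bb-39)<26)&(z>125)&(z<185)&(g.min(1)>90)
    W=P[m]
    def f(p):
        d=W-np.array([550,p[0],p[2]]); ax=np.array([1,np.tan(p[1]),0])/np.hypot(1,np.tan(p[1])); return np.linalg.norm(d-np.outer(d@ax,ax),axis=1)-22
    r=least_squares(f,[178,th,157],loss='soft_l1'); p=r.x
    ax0=np.array([550,p[0],p[2]]); print(n,'barrel n',len(W),'lat',ax0@b,'deg',np.degrees(p[1]),'z',p[2])
    m=(A>525)&(A<548)&(abs(Bb-39)<20)&(z>135)&(z<180); print(' lens front A pct',np.percentile(A[m],[0,2,5,10]))
    m=(A>600)&(A<640)&(abs(Bb-39)<20)&(z>195); print(' post A',np.percentile(A[m],[3,97]),'lat',np.percentile(Bb[m],[3,97]))
    m=(A>420)&(A<475)&(abs(Bb-39)<60)&(z>80)&(z<192); H=P[m]; k=g[m]
    print(' holder n',len(H),'A',np.percentile(A[m],[2,50,98]),'lat',np.percentile(Bb[m],[1,99]),'z',np.percentile(z[m],[1,99]))
    if n=='scene':
        # plane fit on plate face away from ring
        q=np.hypot(Bb[m]-39,z[m]-157)>26; Q=H[q]
        def pf(x): return Q@np.array([np.cos(x[0])*np.cos(x[1]),np.sin(x[0])*np.cos(x[1]),np.sin(x[1])])-x[2]
        r=least_squares(pf,[th,0,455],loss='soft_l1'); print(' plate yaw',np.degrees(r.x[0]),'pitch',np.degrees(r.x[1]),'A',r.x[2],'res',np.median(abs(r.fun)))
    for q in ('holder_window','cam_lens','holder'):
        for i in robot.landmark_of(c,q)[:2]: print('  ',q,np.round(i['pixel'],1),round(i['confidence'],2))
E
python3 f.py; python3 go.py 426.4 147.5 206.5 14.1
```

```text
t: 16.75
ee_pos: [427.3, 147.7, 207.0]
tool_rot: [1.933, 2.476, 0.001]
wrist_force: [-0.5, -0.1, -1.6]
gripper_width: 7.5
finger_force: 35.0
scene barrel n 75 lat 39.00963478333084 deg 10.791278733192403 z 156.4362428564736
 lens front A pct [538.22 538.37 538.53 539.13]
 post A [615.89 631.27] lat [29.27 44.92]
 holder n 545 A [448.13 454.58 460.83] lat [-3.17 72.69] z [ 99.78 190.58]
 plate yaw 13.792951314485098 pitch -0.09416815555208044 A 453.4618968425789 res 1.3756068142188838
   holder_window [301.8 137.1] 0.8
   cam_lens [319.7 144.7] 0.94
   cam_lens [300.7 136.6] 0.66
   holder [297.  151.1] 0.79
   holder [245.7 190.8] 0.65
top barrel n 90 lat 40.37430486714798 deg 10.910875756615932 z 157.18151457915394
 lens front A pct [534.62 535.01 535.09 535.27]
 post A [611.32 628.29] lat [31.25 48.44]
 holder n 116 A [445.63 446.43 453.93] lat [-1.19 38.91] z [100.89 191.85]
   holder_window [161.4 226.8] 0.65
   cam_lens [151.6 196.1] 0.63
   holder [159.5 232.8] 0.42
t 17.15 ee [427.1 147.6 206.8] w 7.6 F [-0.2  0.1 -1.7] ff 35.0
shift now-axes [ 0.    -0.003  0.001] shift target-axes [ 0.    -0.003  0.001] turn [ 0.003 -0.    -0.011]
```

View pics/f_scene.png

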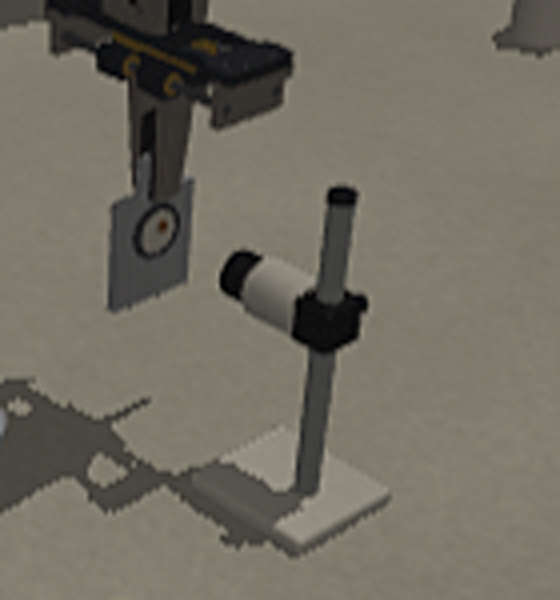

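View pics/f_top.png

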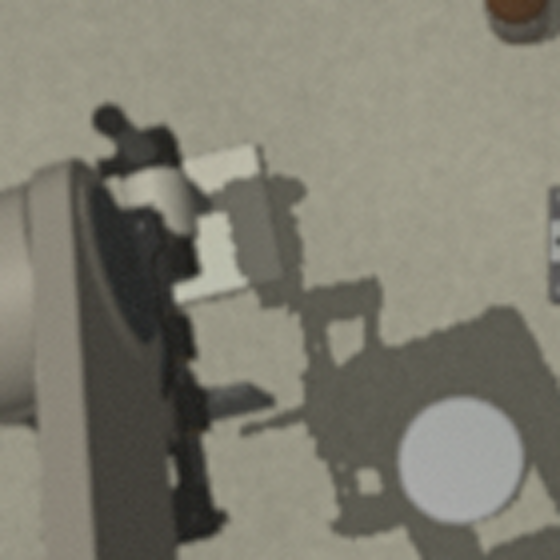

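In the scene crop the ring at (157,230) faces the lens at (240,275) and the plate is upright. In the top crop the arm mostly hides the holder. The stand may sit a few mm off laterally, so I'll check with the wrist camera, which sees both up close.

```bash
cat > w.py <<'E'
from h import *
from scipy.optimize import least_squares
np.set_printoptions(precision=2,suppress=True)
th=np.radians(14.1); a=np.array([np.cos(th),np.sin(th),0]); b=np.array([-np.sin(th),np.cos(th),0])
c=robot.camera('wrist'); save(c,'w3'); P=wcloud(c); v,u=np.nonzero(c['z_map']>0); g=c['pixels'][v,u].astype(int)
A=P@a;L=P@b;z=P[:,2]
B=P[(A>500)&(A<700)&(abs(L-39)<70)&(z>9)&(z<20)]
r=cv2.minAreaRect(B[:,:2].astype(np.float32)); print('base',len(B),np.round(r[0],1),np.round(r[1],1),round(r[2],2),'lat',np.r_[r[0],0]@b,'A',np.r_[r[0],0]@a,'z',np.median(B[:,2]))
m=(A>525)&(A<600)&(abs(L-39)<40)&(z>130)&(z<190); W=P[m]; print('head n',len(W),'A',np.percentile(A[m],[0,1,3]))
for lo,hi in((534,545),(548,560),(560,575),(575,590)):
    k=m&(A>lo)&(A<hi)
    if k.sum()>5: print(lo,k.sum(),'lat',np.percentile(L[k],[1,50,99]),'z',np.percentile(z[k],[50,99]),g[k].mean())
W=P[m&(A>549)&(A<585)&(g.min(1)>90)]
if len(W)>20:
    def f(p):
        d=W-(p[0]*b+560*a+np.array([0,0,p[2]])); ax=np.array([np.cos(p[1]),np.sin(p[1]),0]); return np.linalg.norm(d-np.outer(d@ax,ax),axis=1)-22
    r=least_squares(f,[39,th,157],loss='soft_l1'); print('cyl n',len(W),'lat@560',r.x[0],'deg',np.degrees(r.x[1]),'z',r.x[2],np.median(abs(r.fun)))
m=(A>600)&(A<640)&(abs(L-39)<25)&(z>246)&(z<258); print('post top n',m.sum(),'A',A[m].min() if m.any() else 0,A[m].max() if m.any() else 0,'lat',(L[m].min(),L[m].max()) if m.any() else 0)
for lo,hi in ((183,194),(95,183)):
    m=(A>425)&(A<470)&(abs(L-39)<60)&(z>lo)&(z<hi)
    if m.sum()>4:print('holder',lo,m.sum(),'A',np.percentile(A[m],[1,50,99]),'lat',np.percentile(L[m],[1,50,99]),'z',np.median(z[m]))
E
python3 w.py
```

```text
base 4558 [578.  187.4] [109.9 100.9] 15.02 lat 40.96754112223851 A 606.2358790736256 z 15.363851376704986
head n 4534 A [535.12 535.95 536.24]
534 1109 lat [24.33 42.68 57.41] z [167.7  177.02] 27.764652840396753
548 670 lat [23.57 45.6  57.77] z [173.93 177.43] 22.98905472636816
560 1196 lat [21.32 47.29 62.3 ] z [175.57 181.14] 113.59977703455964
575 858 lat [21.89 47.33 62.55] z [177.4  181.25] 134.76845376845378
cyl n 1366 lat@560 40.09497205531315 deg 15.201120608775657 z 158.24119598945197 0.3513150620197756
post top n 0 A 0 0 lat 0
holder 183 747 A [436.66 450.87 464.63] lat [48.84 61.49 75.91] z 190.200233184738
holder 95 286 A [447.46 453.56 458.72] lat [47.34 75.71 76.02] z 165.37494086978108
```

View pics/w3.png

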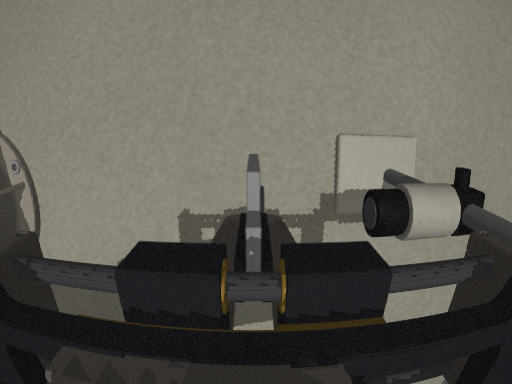

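The wrist view shows the plate edge at (253,160–270) and the lens at (385,212) with the white barrel to its right. Height already agrees. I'll refine yaw and lateral offset from this dense cloud.

```bash
cat > y.py <<'E'
from h import *
from scipy.optimize import least_squares
np.set_printoptions(precision=2,suppress=True)
th=np.radians(14.1); a=np.array([np.cos(th),np.sin(th),0]); b=np.array([-np.sin(th),np.cos(th),0])
def edge(t,s,lo,hi,w,side):  # extreme of s per bin of t
    T=[];S=[]
    for x in np.arange(lo,hi,w):
        k=(t>=x)&(t<x+w)
        if k.sum()>4: T.append(x+w/2);S.append(s[k].max() if side>0 else s[k].min())
    if len(T)<4: return None
    r=least_squares(lambda p:p[0]+p[1]*(np.array(T)-np.mean(T))-S,[np.median(S),0],loss='soft_l1',f_scale=.5)
    return round(r.x[0],2),round(np.degrees(np.arctan(r.x[1])),2),len(T)
for n in('wrist','top','scene'):
    c=robot.camera(n); P=wcloud(c) if n=='wrist' else cloud(c); A=P@a;L=P@b;z=P[:,2]
    m=(abs(A-606)<75)&(abs(L-40)<70)&(z>9)&(z<20); w=4 if n=='wrist' else 6
    for nm,t,s,lo,hi,sd,sg in(('+y',A,L,560,655,1,1),('-y',A,L,560,655,-1,1),('-x',L,A,-3,83,-1,-1),('+x',L,A,-3,83,1,-1)):
        e=edge(t[m],s[m],lo,hi,w,sd); 
        if e: print(n,'base',nm,'pos',e[0],'yaw',round(14.1+sg*e[1],2),e[2])
    if n=='wrist':
        m=(A>425)&(A<475)&(z>186)&(z<194)&(L>45)&(L<75)
        for sd in(1,-1): e=edge(L[m],A[m],49,75,2,sd); print('plate top side',sd,e[0],'yaw',14.1-e[1])
        H=P[m]; print('plate pca', np.degrees(np.arctan(np.polyfit(L[m],A[m],1)[0])))
        k=(A>425)&(A<475)&(z>105)&(z<188)&(L>70)&(L<80); print('end face: L vs z slope deg',np.degrees(np.polyfit(z[k],L[k],1)[0]),'L',np.median(L[k]),k.sum())
        v,u=np.nonzero(c['z_map']>0); g=c['pixels'][v,u].astype(int)
        for W,R,nm in((P[(A>562)&(A<592)&(abs(L-40)<30)&(z>150)&(z<190)&(g.min(1)>90)],22,'barrel'),(P[(A>537)&(A<546)&(abs(L-40)<30)&(z>150)&(z<190)&(g.min(1)<60)],18,'lens')):
            def f(p):
                d=W-(p[0]*b+540*a+np.array([0,0,p[2]])); ax=np.array([np.cos(p[1]),np.sin(p[1]),0]); return np.linalg.norm(d-np.outer(d@ax,ax),axis=1)-p[3]
            for Rf in(True,False):
                r=least_squares(lambda p:f(np.r_[p,R]) if Rf else f(p),[40,th,157] if Rf else [40,th,157,R],loss='soft_l1',f_scale=.5); print(nm,len(W),'lat@540',r.x[0],'deg',np.degrees(r.x[1]),r.x[2:],np.median(abs(r.fun)))
        k=(A>530)&(A<540)&(abs(L-40)<14)&(z>140)&(z<172); print('lens front face A',np.percentile(A[k],[1,10,25,50]),k.sum())
E
python3 y.py; python3 go.py 426.4 147.5 206.5 14.1
```

```text
wrist base +y pos 90.45 yaw 14.72 24
wrist base -y pos 17.84 yaw 47.78 24
wrist base -x pos 551.62 yaw 14.46 22
wrist base +x pos 632.11 yaw -32.19 22
plate top side 1 454.95 yaw 15.01
plate top side -1 447.28 yaw 13.1
plate pca 0.284878875371189
end face: L vs z slope deg -0.08093959292648722 L 75.81957873443409 199
barrel 1731 lat@540 39.63493096053842 deg 15.297991478442311 [158.27] 0.37442375939690464
barrel 1731 lat@540 39.79825652159811 deg 15.27830456234226 [158.76  21.57] 0.3626192985120831
lens 668 lat@540 39.98982220681218 deg 13.158862210779526 [157.93] 0.5581322614159401
lens 668 lat@540 40.480882516947965 deg 14.359082589350479 [159.67  16.48] 0.5721565851185222
lens front face A [535.65 536.03 536.23 536.57] 534
top base +y pos 44.14 yaw 5.59 16
top base -y pos -9.28 yaw 15.17 16
top base -x pos 551.8 yaw 14.42 13
top base +x pos 624.1 yaw 73.36 13
scene base +y pos 83.93 yaw 17.72 16
scene base -y pos -11.77 yaw 14.71 16
scene base -x pos 554.76 yaw 15.99 15
scene base +x pos 661.26 yaw 13.95 15
t 17.35 ee [427.  147.6 206.6] w 8.0 F [-0.3  0.1 -1.2] ff 35.0
shift now-axes [ 0.    -0.003  0.   ] shift target-axes [ 0.    -0.003  0.   ] turn [-0.     0.    -0.011]
```

Refined camera yaw is about 14.7°. The window needs about +1.3 mm lateral, -1.2 mm axial and +0.65° yaw. I'll apply that and verify.

```bash

python3 -m jog '[{"dx":0.003,"dy":-0.003,"dz":0,"ax":0,"ay":0,"az":-0.06},{"dx":0.004,"dy":-0.003,"dz":0,"ax":0,"ay":0,"az":-0.06},{"dx":0,"dy":0,"dz":0,"ax":0,"ay":0,"az":0},{"dx":0,"dy":0,"dz":0,"ax":0,"ay":0,"az":0},{"dx":0,"dy":0,"dz":0,"ax":0,"ay":0,"az":0},{"dx":0,"dy":0,"dz":0,"ax":0,"ay":0,"az":0},{"dx":0,"dy":0,"dz":0,"ax":0,"ay":0,"az":0},{"dx":0,"dy":0,"dz":0,"ax":0,"ay":0,"az":0}]'
python3 go.py 426.4 147.5 206.5 14.7
python3 y.py | grep -E "plate|end|front|barrel|lens|wrist base (\+y|-x)"
```

```text
t: 18.15
ee_pos: [425.5, 148.6, 206.6]
tool_rot: [-1.918, -2.488, 0.0]
wrist_force: [0.5, -0.3, -1.8]
gripper_width: 7.8
finger_force: 35.0
t 18.15 ee [425.5 148.6 206.6] w 7.8 F [ 0.5 -0.3 -1.8] ff 35.0
shift now-axes [-0.007  0.003  0.   ] shift target-axes [-0.007  0.003  0.   ] turn [-0.001 -0.     0.004]
wrist base +y pos 90.68 yaw 14.58 24
wrist base -x pos 551.58 yaw 14.67 22
plate top side 1 453.59 yaw 17.09
plate top side -1 445.65 yaw 12.36
plate pca -0.08669116308816188
end face: L vs z slope deg -0.10398737275822818 L 77.20293189714226 200
barrel 1717 lat@540 39.74089238258992 deg 15.04165448421615 [158.25] 0.3725138772333132
barrel 1717 lat@540 39.908510150380096 deg 14.975315052687144 [158.65  21.64] 0.3741866415251174
lens 636 lat@540 40.0633684356359 deg 13.93195335898208 [158.01] 0.48320586489113637
lens 636 lat@540 40.581702728897085 deg 14.406704390109416 [159.83  16.41] 0.5519533139560302
lens front face A [535.6  535.96 536.2  536.59] 546
```

```bash
python3 -c "
from bench import robot
print(robot.hand_in())"
```

```text
the job is handed in; nothing more can be done
None
```

I handed the job in, with no verdict returned: the lock is open at its end stop, and the holder is held upright facing the lens, with the window measured about 79.4 mm in front of it and within about 0.5 mm of the axis (calibration good to about 2 mm).

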